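Clear the scraper and pulse the cork mill

ROBOT

A 6-joint arm with a two-finger parallel gripper is mounted at the origin on the work surface. World frame = base frame: x ahead of the robot, y to its left, z up, the work surface at z = 0. Lengths are in m, angles in rad, forces in N, time in s.
With the tool pointing down it reaches from about 0.35 to 0.925 m from the base axis. Payload 6.4 kg.
Tool frame: the origin (TCP) lies at the very end of the fingers, on their centre line; the grasp point (between the pads) lies manip.tcp_to_grasp behind it (manip.tcp_to_grasp is the distance from the TCP to the grasp point, in m); x points along the fingers, y is the direction in which the jaws open and shut, and the axes are right-handed (so a half turn about x gives the same grasp; the last joint's range is limited). The gripper opens to 85 mm and grips with 20 to 120 N. Pads are 22 mm wide; open, the fingers measure 114 mm over their backs; the gripper's body (76 mm by 85 mm) begins 54 mm behind the grasp point. The pads swing forward as they close: fully open they stand 13 mm farther back than shut.
Start: joints at [-1.379, 0.245, 1.558, -0, 1.339, -0.174], TCP at [0.233, -0.607, 0.231] pointing down, gripper open.
Joint ranges: [-3.13, 3.13], [-1.02, 2.26], [0.13, 2.54], [-0.95, 4.09], [0.21, 2.88], [-2.74, 2.74]. Speed limits (rad/s): [2.57, 2.57, 3.14, 3.14, 3.14, 3.14].

INTERFACE

Orientations are given as [roll, pitch, yaw] about the fixed x, y, z axes, in that order (R = Rz(yaw) Ry(pitch) Rx(roll)).
In Python, from plant import manip gives the robot as it stands.
- The arm moves only by the shell command python3 -m jog 'ROWS' [FORCE]. ROWS is JSON, one flat list of numbers, 7 for each row, row after row: the shift along the tool's x, y, z in mm, then the turn, a rotation vector about the tool's x, y, z in rad, then the opening, from -1 (shut) to 1 (fully open), so that 0 is half open. In form: [tx, ty, tz, rx, ry, rz, jaw, tx, ty, tz, rx, ry, rz, jaw, ...]. A call has 1 to 20 rows; each row shifts and turns the pose as measured when the row begins, along the tool's axes as they then stand; what a row does not reach is not made up. A row lasts 1/10 s, in which the tool goes at most 50 mm and 8.59 degrees, less where a joint would pass 70% of its speed; a pose out of reach is approached as far as the arm can. A call with a gripper value outside its range is refused whole. The fingers move at their own pace and stop on an object; FORCE is the grip in N (left out, the last holds). Time passes only in rows, so rows that do not move let the fingers close. It gives the time, the measured TCP pose, the force and the opening at its end, in the units of the state.
- manip.sense(): the state, without advancing time (a new reading comes with each control period).
- manip.snapshot(name): name is "side" or "top"; returns (picture, depth): 400x640x3 uint8, red, green, blue; 400x640 float32, m along the optical axis (not along the pixel's ray), 0 where there is no reading.
- manip.get_calibration(name): a dict with "intrinsics" (3x3 intrinsics, pixels), "cam_to_world" (4x4, takes a point from camera to world coordinates). Camera axes: x right, y down, z forward; pixel columns grow to the right and rows downward; lengths in m; the calibration is good to about 2 mm. A picture is of the moment at which its call begins. get_calibration takes no time and is no camera call.
- manip.finish_job(): hands the job in, once; it reports no verdict.
Trained networks look in the newest picture that a camera, given by its name, has taken for a name from the list of things; names that differ only in an ending like _2 or _b are one class to them, and where a whole thing is asked for, a point or a joint stands for the part that bears it (a point fixed in the world has none). Each returns a list of dicts, best first, with "conf" (0 to 1); they miss things now and then, are a little off and sometimes report something else, mostly with a low value. They report only what shows in the picture. A call takes as long as a camera call. They do not tell look-alikes from the thing itself.
- manip.recognise(camera, query): "xy" ([column, row] in pixels, amid what is visible of it).
- manip.tip_of(camera, query): "xy" ([column, row] in pixels: a listed point, or the origin of a listed thing).
The state is a dict: "clock": time; "joint_pos": joint angles; "joint_vel": joint speeds; "joint_efforts": joint torques, N m; "tcp_pos": TCP position; "eef_rot": TCP orientation; "wrist_force": force on the tool from outside, world axes, zero at the start; "moment": the same for the moment, N m; "width": finger opening in m.
Only numpy, scipy, OpenCV 4.12 (cv2) and the standard library are available. Lean on these libraries where they do the work, as an engineer would, in place of code of your own. Each camera call takes 0.05 s, during which the arm holds its last target. There are 200 camera calls.

TASK

The scraper has been left lying across the open mouth of the cork mill: slide it blade first, fully home, into the empty slot of the tool rack and let go of it. Then fit the mill's bayonet lid, lugs down through the two notches, and twist it clockwise against its spring to the pulse mark, half-way to the lock, without ever letting it click into the lock. Finish while still holding the lid at the pulse mark, because it springs back when released; leave the file, the tape roll and the glue jar alone.

Things in the scene. Friction and masses are not known exactly. Their poses are not given: they have to be found in the camera images.
- mill: bench mill, fixed: round grey housing, steel bowl, 128 mm across, 126 mm high. Origin on its axis at bench level. Bore 77 mm; 6 mm flange with two entry notches, 15 mm wide, out to radius 50 mm, at its +x and -x. Dark marks on the rim, alike both sides: one bar at the notch, a pair of bars 0.61 rad (35 deg) clockwise from it seen from above (pulse), a round stud at 1.22 rad (70 deg, lock)
- mill_seat (a point): centre of the collar's top face (radius 54 mm), 126 mm above the bench; same axes as the mill. The lid's disc rests on this face when the lid is home
- switch_ring (a joint): clockwise turn (rad) of the sprung ring under the collar, 0 at rest. The lid's lugs reach its dogs after 0.06 rad of lid turn, then carry it: it reads 0.06 less than the lid's turn from the notches, 0.55 at the pulse mark. It pushes back with 0.11 N m at 0, 0.17 at the pulse mark. From 0.72 two sprung balls resist the lugs; they have snapped past (lock click) by 1.1; stop at 1.19
- lid: grey bayonet lid, 100 to 180 g, right way up on the bench. Origin under its centre. Heights: chamfered plug, 72 mm across, 0-16 mm; two lugs 1-8 mm, 9 mm wide, to 43.5 mm radius at +x and -x; disc 100 mm across, 16-22 mm; twist bar 22-56 mm, 74 mm along x (in line with the lugs), 16 mm thick along y. Same when turned half round. Home in the mill its origin is 110 mm above the bench
- scraper: flat scraper, 200 mm long, 85 to 155 g, lying across the mill's collar at first. Origin on its underside half-way along, x to the blade tip, z up. Dark wooden handle x = -100 to 20 mm, 22 mm wide, 18 mm thick; steel blade 18 to 100 mm, 40 mm wide (32 over the last 12), 3 mm thick; flush underside. Balances about 25 mm ahead of the origin
- scraper_tip (a point): middle of the blade's end edge on the underside, 100 mm from the scraper's origin along its x
- rack: low plywood tool rack, fixed: 100 mm deep (x), 180 wide (y), 60 high; origin under its centre. Two level slots open to -x, 88 mm between centres, each 48 mm wide, 8 high, 75 deep, floor 30 mm above the bench; the floor runs on 15 mm before the mouth as a ledge, and a 16 mm sight gap is open above each slot. The +y slot holds a file, the -y slot is empty
- rack_slot (a point): mouth of the empty slot: middle of its floor, 30 mm above the bench, 15 mm behind the ledge's front edge; x points into the slot (75 mm to its back), z up
- file: bystander: flat file lying in the rack's other slot, blade 90 x 26 x 5 mm, round wooden handle 21 mm across and 85 mm long sticking out towards the robot (rack's -x); origin under the middle of its blade
- tape_roll: bystander: roll of packing tape lying flat, 96 mm across, 48 mm high; origin under its centre
- glue_jar: bystander: capped white glue jar, 60 mm across, 75 mm high; origin under its centre
Mind the look-alikes: they are no part of the job. Leave any orange look-alike of the lid alone. What is shaped like the scraper but yellow is not meant.

How it is judged:
On the way, in this order (a step that is already met when the one before it is completed fails the run):
1. the scraper is home in the empty slot and let go (x of scraper_tip in the frame of rack_slot above 0.06 m and y of scraper_tip in the frame of rack_slot between -0.012 and 0.012 m and z of scraper_tip in the frame of rack_slot between -0.003 and 0.007 m and contact force between scraper and the arm below 0.2 N and contact force between scraper and the fingers below 0.2 N), for 0.2 s.
2. the lid is home in the mill's collar (z of lid in the frame of mill below 0.113 m and horizontal distance between lid and mill_seat below 0.004 m and angle between lid's own z axis and vertical below 0.08 rad), for 0.2 s.
At the end, for the whole second after the job is handed in: Gripper holds the lid (over 1 N), lid home in the collar (origin 107-113 mm up, within 4 mm of the axis, tilt under 0.08 rad), switch ring at 0.38 to 0.70 rad; scraper still in the empty slot, tip over 60 mm deep, within 12 mm sideways, -3 to +7 mm off the slot floor (all of step 2 and value of joint switch_ring between 0.38 and 0.7 rad and z of lid in the frame of mill above 0.107 m and contact force between the fingers and lid above 1 N and x of scraper_tip in the frame of rack_slot above 0.06 m and y of scraper_tip in the frame of rack_slot between -0.012 and 0.012 m and z of scraper_tip in the frame of rack_slot between -0.003 and 0.007 m and linear speed of scraper below 0.02 m/s); the arm keeps its last pose, push and grip.
It fails at once if the lid clicked into the lock (value of joint switch_ring above 1 rad).
It fails at once if the file, tape roll or glue jar was disturbed (distance of file from where it was at the start of the episode above 0.02 m or distance of any of tape_roll, glue_jar from where it was at the start of the episode above 0.03 m).
It also fails if it takes over 62 s, if anything falls off the work surface, if the arm or the gripper's body presses on something with over 40 N, if the wrist force passes 120 N, or if a joint passes its speed limit or range.

## Working session

There is one attempt and no reset: what is moved stays moved. The work goes in short steps, Python scripts to look and compute and a shell command to move; the robot and the scene stay as the last step left them, time stands still between calls to the robot, and variables do not carry over. Pictures are saved under pics/ and viewed, about 8 in all and at most 12, crops included, and the job is handed in when it is done.

```bash
mkdir -p pics; ls; cat > h.py <<'E'
import numpy as np, cv2
from plant import manip
from scipy.spatial.transform import Rotation as R
def snap(c,f=None):
    p,d=manip.snapshot(c)
    if f: cv2.imwrite('pics/'+f,p[:,:,::-1])
    return p,d
def cal(c):
    k=manip.get_calibration(c); return np.array(k['intrinsics']),np.array(k['cam_to_world'])
def cloud(c,d):
    K,T=cal(c); v,u=np.mgrid[:d.shape[0],:d.shape[1]]
    P=np.stack([(u-K[0,2])/K[0,0]*d,(v-K[1,2])/K[1,1]*d,d],-1)
    W=P@T[:3,:3].T+T[:3,3]; W[d<=0]=np.nan; return W
def proj(c,X):
    K,T=cal(c); p=(np.asarray(X)-T[:3,3])@T[:3,:3]; p=p@K.T; return p[...,:2]/p[...,2:]
def ray(c,uv,z):
    K,T=cal(c); d=T[:3,:3]@np.linalg.solve(K,[uv[0],uv[1],1]); return T[:3,3]+d*(z-T[2,3])/d[2]
E
python3 - <<'E'
from h import *
for c in('side','top'):
    p,d=snap(c,c+'0.png'); W=cloud(c,d); np.savez(c+'0.npz',p=p,W=W)
    for q in('mill','lid','scraper','rack','file','tape_roll','glue_jar'):
        print(c,q,[(np.round(r['xy']).astype(int).tolist(),round(r['conf'],2),np.round(W[int(r['xy'][1]),int(r['xy'][0])],3).tolist()) for r in manip.recognise(c,q)][:3])
    print(cal(c)[1].round(3).tolist())
print(manip.sense(), manip.tcp_to_grasp)
E
```

```text
pics
side mill [([328, 219], 0.78, [0.536, 0.037, 0.102]), ([302, 158], 0.45, [0.616, -0.288, 0.019])]
side lid [([351, 162], 0.86, [0.479, -0.27, 0.024]), ([304, 156], 0.59, [0.612, -0.287, 0.03]), ([342, 190], 0.57, [0.506, -0.01, 0.142])]
side scraper [([338, 194], 0.96, [0.515, -0.007, 0.133]), ([414, 269], 0.88, [0.347, 0.097, 0.012])]
side rack [([290, 336], 0.95, [0.6, 0.3, 0.061])]
side file [([328, 366], 0.58, [0.529, 0.343, 0.041])]
side tape_roll [([228, 241], 0.64, [0.768, 0.032, 0.018])]
side glue_jar [([245, 200], 0.96, [0.736, -0.062, 0.062])]
[[-0.999, -0.013, 0.037, 0.52], [-0.036, 0.671, -0.741, 0.744], [-0.015, -0.742, -0.671, 0.789], [0.0, 0.0, 0.0, 1.0]]
top mill [([334, 215], 0.97, [0.532, -0.029, 0.132])]
top lid [([453, 247], 0.96, [0.471, -0.27, 0.057]), ([454, 178], 0.72, [0.614, -0.286, 0.031]), ([189, 188], 0.26, [0.599, 0.26, 0.062])]
top scraper [([279, 310], 0.78, [0.35, 0.083, 0.017]), ([326, 213], 0.76, [0.538, -0.016, 0.13])]
top rack [([188, 187], 0.91, [0.599, 0.26, 0.062])]
top file [([189, 190], 0.58, [0.593, 0.26, 0.062])]
top tape_roll [([278, 
[... 174 characters left out ...]
0.993, 1.047], [0.0, 0.0, 0.0, 1.0]]
{'clock': 0.8, 'joint_pos': array([-1.37908715e+00,  2.45058805e-01,  1.55781708e+00,  3.78817483e-06,
        1.33873572e+00, -1.74098454e-01]), 'joint_vel': array([ 0.00018618,  0.00095458, -0.00042824, -0.00078882,  0.00095184,
       -0.00043792]), 'joint_efforts': array([-2.44113824e-05, -4.29476309e+01, -3.26407921e+01, -1.88456111e-04,
        3.87854179e-04, -1.63011339e-05]), 'tcp_pos': array([ 0.23251395, -0.60698621,  0.23130743]), 'eef_rot': array([-1.93708087,  1.57077703,  1.57031854]), 'wrist_force': array([ 0.54238191, -0.04835949,  0.74407441]), 'moment': array([ 0.03220579, -0.01252617,  0.01744719]), 'width': 0.08520506946102294} 0.0187
```

```bash
sleep 1; ls pics
```

```text
side0.png
top0.png
```

View pics/top0.png

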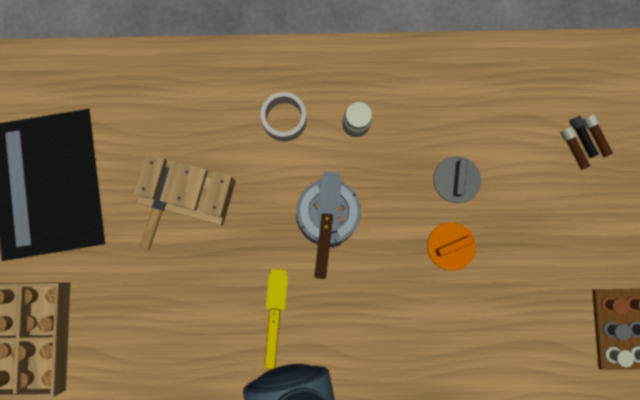

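View pics/side0.png

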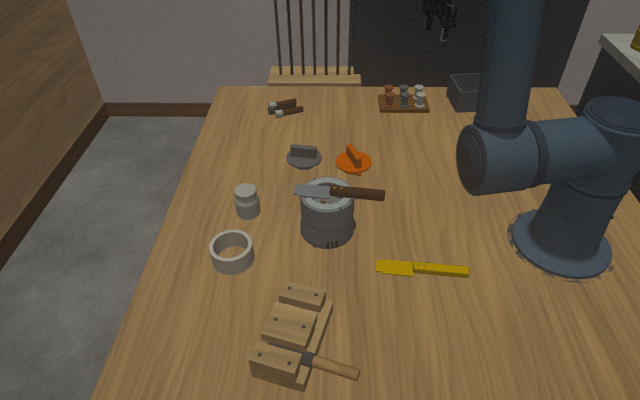

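Scraper candidates are the dark-handled one across the mill (top 326,225), which matches the description, and the yellow one (275,318), which is a look-alike. Lid candidates are the grey one (458,178), which matches, and the orange one (453,247), a look-alike. The rack is at (185,190); the file is in its left (+y) slot, so the right slot is the empty one.

```bash
cat >> h.py <<'E'
def rect(W,m):
    P=W[m][:,:2].astype(np.float32); r=cv2.minAreaRect(P*1000); return len(P),np.round(cv2.boxPoints(r),1).tolist(),np.round(r[1],1)
def circ(P):
    A=np.c_[2*P,np.ones(len(P))]; s=np.linalg.lstsq(A,(P**2).sum(1),rcond=None)[0]; return s[:2],np.sqrt(s[2]+s[:2]@s[:2])
def box(W,x0,x1,y0,y1,z0,z1): return (W[...,0]>x0)&(W[...,0]<x1)&(W[...,1]>y0)&(W[...,1]<y1)&(W[...,2]>z0)&(W[...,2]<z1)
def delta(pos,yaw):
    """tool-frame translation mm (after rotating) and rx turn to point down with jaw axis at world angle yaw (mod pi)"""
    s=manip.sense(); r=R.from_euler('xyz',s['eef_rot']).as_matrix(); j=np.arctan2(r[1,1],r[0,1])
    dy=(yaw-j+np.pi/2)%np.pi-np.pi/2   # world yaw change; tool x down => rx=-dy
    z=np.array([0,0,-1.]);y=np.array([np.cos(j+dy),np.sin(j+dy),0]);N=np.c_[z,y,np.cross(z,y)]
    rv=R.from_matrix(r.T@N).as_rotvec()
    print('jaw',round(j,4),'rot',rv.round(4),'alt rx',round(rv[0]-np.sign(rv[0])*np.pi,3),'shift(after rot) mm',((N.T@(np.array(pos)-s['tcp_pos']))*1000).round(1),'q',s['joint_pos'].round(2),'w',round(s['width'],4))
E
python3 - <<'E'
from h import *
for c in('top','side'):
    z=np.load(c+'0.npz'); W=z['W']; p=z['p'].astype(int)
    print(c,'rack',rect(W,box(W,.5,.7,.15,.4,.055,.068)))
    print(' rack z',np.nanmedian(W[box(W,.5,.7,.15,.4,.05,.07)][:,2]))
    h=box(W,.4,.65,-.1,.08,.138,.16); print(' handle',rect(W,h),np.median(W[h][:,2]))
    b=box(W,.4,.65,-.1,.08,.1275,.137); print(' blade',rect(W,b))
    m=box(W,.42,.66,-.12,.12,.121,.1275); P=W[m][:,:2]
    print(' collar',circ(P),rect(W,m)[2],np.median(W[m][:,2]))
    L=box(W,.54,.69,-.37,-.22,.012,.035); print(' disc',rect(W,L),np.median(W[L][:,2]))
    L=box(W,.54,.69,-.37,-.22,.045,.065); print(' bar',rect(W,L),np.median(W[L][:,2]))
    print(' tip_of',[(q,[(np.round(r['xy'],1).tolist(),round(r['conf'],2),ray(c,r['xy'],zz).round(4).tolist()) for r in manip.tip_of(c,q)][:2]) for q,zz in (('rack_slot',.03),('scraper_tip',.126),('scraper',.126),('mill_seat',.126),('lid',0),('rack',0))])
t=cv2.imread('pics/top0.png'); a=cv2.resize(t[145:255,125:245],None,fx=3.3,fy=3.3,interpolation=2); b=cv2.resize(t[160:285,270:380],(400,363),interpolation=2)
cv2.imwrite('pics/crop1.png',np.hstack([a[:363],b]))
E
```

```text
top rack (3130, [[539.0999755859375, 195.8000030517578], [621.2000122070312, 172.8000030517578], [670.2999877929688, 348.29998779296875], [588.2000122070312, 371.29998779296875]], array([182.3,  85.3]))
 rack z 0.06070599205866206
 handle (782, [[415.29998779296875, -12.699999809265137], [533.7999877929688, -28.399999618530273], [536.7000122070312, -6.599999904632568], [418.20001220703125, 9.199999809265137]], array([ 22. , 119.6])) 0.14418163260523692
 blade (1066, [[464.8999938964844, -18.799999237060547], [551.0, -103.30000305175781], [627.4000244140625, -25.600000381469727], [541.2999877929688, 59.0]], array([109. , 120.6]))
 collar (array([ 0.54119623, -0.02024701]), np.float64(0.051327443777984844)) [121.1 120.7] 0.1252981538413736
 disc (1393, [[561.2999877929688, -339.6000061035156], [659.2000122070312, -346.0], [665.5999755859375, -247.5], [567.7000122070312, -241.1999969482422]], array([98.7, 98.1])) 0.022255050842660884
 bar (324, [[575.7000122070312, -297.0], [648.9000244140625, -307.0], [651.2000122070312, -290.6000061035156], [577.9000244140625, -280.6000061035156]], ar
[... 1553 characters left out ...]
29688, -307.5], [649.5, -285.8999938964844], [576.5, -280.20001220703125]], array([21.7, 73.2])) 0.053195684188060866
 tip_of [('rack_slot', [([315.7, 319.4], 0.8, [0.555, 0.2438, 0.03])]), ('scraper_tip', [([294.2, 185.1], 0.88, [0.6134, -0.0428, 0.126]), ([377.0, 264.9], 0.76, [0.4408, 0.1859, 0.126])]), ('scraper', [([339.1, 194.2], 0.58, [0.5122, -0.0136, 0.126]), ([295.7, 340.8], 0.38, [0.5813, 0.3482, 0.126])]), ('mill_seat', [([328.3, 190.7], 0.83, [0.5362, -0.0249, 0.126])]), ('lid', [([350.2, 166.6], 0.89, [0.48, -0.2758, 0.0]), ([304.0, 162.9], 0.78, [0.6108, -0.2907, 0.0])]), ('rack', [([294.0, 341.1], 0.67, [0.5962, 0.2736, 0.0]), ([339.3, 192.0], 0.27, [0.5102, -0.1664, 0.0])])]
```

View pics/crop1.png

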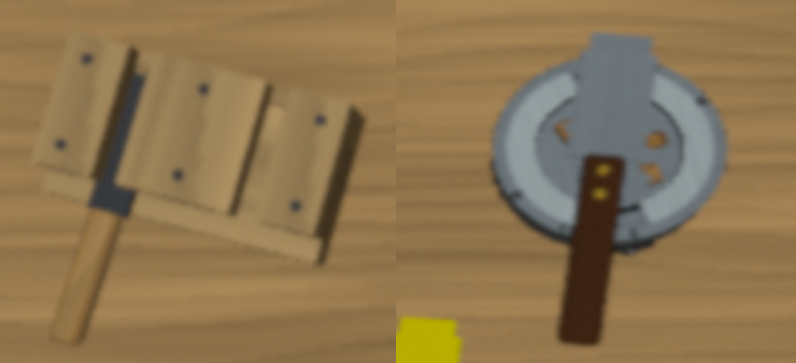

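```bash
python3 -c "
from h import *
delta([.4856,-.0108,.2],1.442)"
```

```text
jaw -1.205 rot [ 0.4946 -0.      0.    ] alt rx -2.647 shift(after rot) mm [  31.3 -623.8 -174.4] q [-1.38  0.25  1.56  0.    1.34 -0.17] w 0.0852
```

```bash
python3 -m jog '[0,0,0,0.125,0,0,1, 0,0,0,0.125,0,0,1, 0,0,0,0.125,0,0,1, 0,0,0,0.12,0,0,1, 2,-48,-13.4,0,0,0,1, 2,-48,-13.4,0,0,0,1, 2,-48,-13.4,0,0,0,1, 2,-48,-13.4,0,0,0,1, 2,-48,-13.4,0,0,0,1, 2,-48,-13.4,0,0,0,1, 2,-48,-13.4,0,0,0,1, 2,-48,-13.4,0,0,0,1, 2,-48,-13.4,0,0,0,1, 2,-48,-13.4,0,0,0,1, 2,-48,-13.4,0,0,0,1, 2,-48,-13.4,0,0,0,1]' 70; python3 -c "
from h import *
delta([.4856,-.0108,.16],1.442)"
```

```text
clock: 3.0
tcp_pos: [0.4793, -0.0623, 0.2079]
eef_rot: [2.571, 1.561, -0.734]
wrist_force: [1.0, -0.5, 0.7]
width: 0.0855
jaw -1.7339 rot [-0.0342 -0.0082 -0.0055] alt rx 3.107 shift(after rot) mm [ 47.9 -51.9   0.3] q [-0.36 -0.14  2.   -0.    1.27  1.37] w 0.0855
```

```bash
python3 -m jog '[0,-26,0,-0.034,-0.008,-0.0055,1, 0,-26,0,0,0,0,1, 24,0,0,0,0,0,1, 24,0,0,0,0,0,1, 0,0,0,0,0,0,1]'; python3 -c "
from h import *
delta([.4856,-.0108,.128],1.442)"
```

```text
clock: 3.5
tcp_pos: [0.4893, -0.0021, 0.1604]
eef_rot: [-2.985, 1.566, 0.04]
wrist_force: [-1.2, -0.3, -0.1]
width: 0.0855
jaw -1.6868 rot [ 0.0127 -0.0046  0.0008] alt rx -3.129 shift(after rot) mm [32.4  9.1  2.5] q [-0.24 -0.06  2.02  0.    1.18  1.45] w 0.0855
```

```bash
python3 -m jog '[0,9,2.5,0.013,-0.0046,0,1, 16,0,0,0,0,0,1, 16,0,0,0,0,0,1, 0,0,0,0,0,0,1]'; python3 -c "
from h import *
delta([.4856,-.0108,.128],1.442)"
```

```text
clock: 3.9
tcp_pos: [0.4879, -0.0141, 0.1326]
eef_rot: [2.991, 1.565, -0.283]
wrist_force: [0.9, 1.2, -0.1]
width: 0.0854
jaw -1.7035 rot [-0.0039 -0.0062 -0.0009] alt rx 3.138 shift(after rot) mm [ 4.6 -2.9  2.7] q [-0.26 -0.02  2.04 -0.    1.12  1.44] w 0.0854
```

```bash
python3 -m jog '[4.5,-2.5,2.5,-0.004,-0.006,0,1, 0,0,0,0,0,0,1, 0,0,0,0,0,0,-1, 0,0,0,0,0,0,-1, 0,0,0,0,0,0,-1, 0,0,0,0,0,0,-1, 0,0,0,0,0,0,-1, 0,0,0,0,0,0,-1, 0,0,0,0,0,0,-1]' 70; python3 -c "
from h import *
delta([.4856,-.0108,.128],1.442)"
```

```text
clock: 4.8
tcp_pos: [0.4886, -0.013, 0.1335]
eef_rot: [2.855, 1.562, -0.417]
wrist_force: [0.2, 0.3, 0.6]
width: 0.02
jaw -1.701 rot [-0.0014 -0.0081 -0.0024] alt rx 3.14 shift(after rot) mm [ 5.5 -1.8  3.3] q [-0.26 -0.03  2.04 -0.    1.12  1.44] w 0.02
```

```bash
python3 -m jog '[0,0,0,0,0,0,0, 0,0,0,0,0,0,0, 0,0,0,0,0,0,0, 8,0,0,0,-0.008,-0.002,0, 0,0,0,0,0,0,0]'; python3 -c "
from h import *
delta([.4856,-.0108,.128],1.442)"
```

```text
clock: 5.3
tcp_pos: [0.4886, -0.013, 0.1247]
eef_rot: [0.192, 1.57, -3.08]
wrist_force: [-0.7, -0.4, -0.3]
width: 0.0423
jaw -1.7009 rot [-0.0013  0.0007 -0.0001] alt rx 3.14 shift(after rot) mm [-3.3 -1.8  3.2] q [-0.26 -0.01  2.04 -0.    1.11  1.44] w 0.0423
```

```bash
python3 -m jog '[-2.5,0,0,0,0,0,0, 0,0,0,0,0,0,-1, 0,0,0,0,0,0,-1, 0,0,0,0,0,0,-1, 0,0,0,0,0,0,-1, -20,0,0,0,0,0,-1, -20,0,0,0,0,0,-1, 0,0,0,0,0,0,-1]' 70; python3 - <<'E'
from h import *
delta([.4856,-.0108,.128],1.442)
p,d=snap('side'); W=cloud('side',d); np.savez('s1.npz',p=p,W=W)
p2,d2=snap('top'); np.savez('t1.npz',p=p2,W=cloud('top',d2))
cv2.imwrite('pics/lift.png',np.hstack([cv2.resize(p[100:260,250:430],None,fx=2,fy=2),cv2.resize(p2[150:310,240:440],None,fx=2,fy=2)])[:,:,::-1])
print(manip.sense()['wrist_force'],manip.sense()['moment'])
E
```

```text
clock: 6.1
tcp_pos: [0.4872, -0.0126, 0.1666]
eef_rot: [-0.082, 1.565, 2.929]
wrist_force: [0.3, 0.4, -0.7]
width: 0.0205
jaw -1.7009 rot [-0.0013  0.0053  0.0004] alt rx 3.14 shift(after rot) mm [38.6 -1.6  1.8] q [-0.26 -0.07  2.02 -0.    1.2   1.44] w 0.0205
[-0.74390478  0.42230328 -1.20390999] [ 0.02358376  0.05431564 -0.03401081]
```

View pics/lift.png

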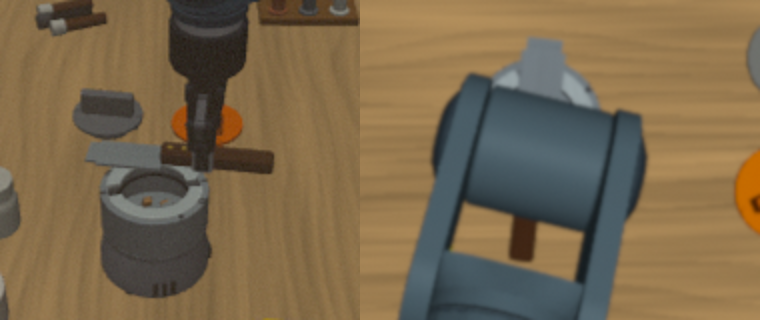

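The scraper is off the collar and held level: blade at crop (125,153), handle at (235,160).

```bash
python3 - <<'E'
from h import *
s=manip.sense()
z=np.load('s1.npz');W=z['W'];p=z['p'].astype(int)
m=box(W,.40,.64,-.09,.06,.14,.19)
th=-.129;ax=np.array([np.cos(th),np.sin(th)]);ay=np.array([-ax[1],ax[0]])
Q=W[m]; d=Q[:,:2]-s['tcp_pos'][:2]; a=d@ax; b=d@ay
print(s['tcp_pos'])
for lo in np.arange(-.08,.14,.02):
    k=(a>lo)&(a<lo+.02)&(abs(b)<.03)
    if k.sum()>3: print(round(lo,2),k.sum(),'b',np.percentile(b[k],[3,50,97]).round(4),'z',np.percentile(Q[k][:,2],[5,50,95]).round(4))
k=abs(b)<.03
print('a range',np.sort(a[k])[[0,3,-4,-1]])
for c in('side','top'): print([(np.round(r['xy'],1),round(r['conf'],2),ray(c,r['xy'],.166)) for r in manip.tip_of(c,'scraper_tip')][:2])
delta([.4,.1,.128],-.272+np.pi/2)
E
```

```text
[ 0.48554244 -0.01221462  0.16399619]
-0.08 68 b [-0.0073  0.0078  0.0124] z [0.1691 0.1809 0.1841]
-0.06 110 b [-0.007   0.0095  0.0127] z [0.1692 0.1812 0.184 ]
-0.04 109 b [-0.007   0.0087  0.0124] z [0.1689 0.1811 0.1845]
-0.02 99 b [-0.0074  0.0105  0.0245] z [0.1674 0.1805 0.1867]
0.0 64 b [0.0038 0.0157 0.0244] z [0.1678 0.1794 0.1869]
0.02 110 b [-0.0078  0.0085  0.0135] z [0.1678 0.1805 0.1839]
0.04 105 b [-0.0179  0.0062  0.0191] z [0.1653 0.168  0.1828]
0.06 118 b [-0.0182  0.002   0.0202] z [0.1648 0.1673 0.1692]
0.08 118 b [-0.0191  0.0025  0.0196] z [0.1649 0.1672 0.1695]
0.1 114 b [-0.018   0.0024  0.0203] z [0.1652 0.1671 0.1687]
0.12 36 b [-0.0138  0.0029  0.0163] z [0.1647 0.1672 0.1693]
a range [-0.07200594 -0.07138708  0.1272848   0.12832427]
[(array([377.6, 262.5]), 0.94, array([0.44415481, 0.2140657 , 0.166     ])), (array([249.8, 214.4]), 0.71, array([0.68886089, 0.09618544, 0.166     ]))]
[(array([332.2, 169.6]), 0.89, array([ 0.61109361, -0.02783779,  0.166     ]))]
jaw -1.701 rot [0.1418 0.0122 0.0004] alt rx -3.0 shift(after rot) mm [ 35.1 -85.1 111.9] q [-0.26 -0.07  2.02 -0.    1.2   1.44] w 0.0207
```

```bash
python3 -m jog '[-8,0,0,0.071,0.012,0,-1, 0,0,0,0.071,0,0,-1, 0,-32.5,21.5,0,0,0,-1, 0,-32.5,21.5,0,0,0,-1, 0,-32.5,21.5,0,0,0,-1, 0,-32.5,21.5,0,0,0,-1, 0,-32.5,21.5,0,0,0,-1, 0,-32.5,21.5,0,0,0,-1, 0,-32.5,21.5,0,0,0,-1, 0,-32.5,21.5,0,0,0,-1, 0,0,0,0,0,0,-1]'; python3 -c "
from h import *
delta([.3897,.2845,.06],-.272+np.pi/2)"
```

```text
clock: 7.4
tcp_pos: [0.3819, 0.2947, 0.1601]
eef_rot: [0.259, 1.553, 3.116]
wrist_force: [0.1, -0.5, -1.6]
width: 0.0204
jaw -1.8551 rot [-0.0124  0.0175 -0.0045] alt rx 3.129 shift(after rot) mm [100.1   7.7 -10.3] q [ 0.42 -0.07  2.03  0.01  1.2   2.27] w 0.0204
```

```bash
python3 -m jog '[33,4,-3,-0.012,0.017,-0.004,-1, 33,4,-3,0,0,0,-1, 33,0,0,0,0,0,-1, 0,0,0,0,0,0,-1, 0,0,0,0,0,0,-1]'; python3 - <<'E'
from h import *
delta([.3897,.2845,.032],-.272+np.pi/2)
p,d=snap('side'); W=cloud('side',d); p2,d2=snap('top'); W2=cloud('top',d2)
delta([.3897,.2845,.032],-.272+np.pi/2)
s=manip.sense();print(s['tcp_pos'])
M=np.array([.5513,.2405]);ax=np.array([.9632,-.2687]);ay=np.array([.2687,.9632])
for n,X in(('side',W),('top',W2)):
    Q=X[box(X,.3,.6,.15,.4,.035,.12)]; d=Q[:,:2]-M; a=d@ax;b=d@ay
    for lo in np.arange(-.26,-.02,.02):
        k=(a>lo)&(a<lo+.02)&(abs(b)<.03)
        if k.sum()>3: print(n,round(lo,2),k.sum(),'b',np.percentile(b[k],[3,50,97]).round(4),'z',np.percentile(Q[k][:,2],[5,50,95]).round(4))
    k=(abs(b)<.03)&(a<-.018);print(np.sort(a[k])[[0,-4,-1]])
cv2.imwrite('pics/pre.png',np.hstack([cv2.resize(p[260:400,240:440],None,fx=2,fy=2),cv2.resize(p2[150:290,100:300],None,fx=2,fy=2)])[:,:,::-1])
E
```

```text
clock: 7.9
tcp_pos: [0.3837, 0.2845, 0.0561]
eef_rot: [1.0, 1.567, -2.41]
wrist_force: [0.0, -0.1, -1.1]
width: 0.0203
jaw -1.8398 rot [ 0.003   0.0018 -0.0029] alt rx -3.139 shift(after rot) mm [24.1 -1.6 -5.8] q [ 0.4   0.09  2.09 -0.    0.96  2.24] w 0.0203
jaw -1.8397 rot [ 0.0031  0.0007 -0.0019] alt rx -3.138 shift(after rot) mm [24.8 -1.2 -5.6] q [ 0.4   0.09  2.09 -0.    0.96  2.24] w 0.0204
[0.38397427 0.28480247 0.05684067]
side -0.26 58 b [-0.0102  0.0029  0.0088] z [0.0612 0.0714 0.0736]
side -0.24 172 b [-0.0111  0.003   0.0091] z [0.0594 0.0713 0.0739]
side -0.22 168 b [-0.0115  0.0036  0.0092] z [0.0596 0.0714 0.0739]
side -0.2 119 b [-0.0107  0.0062  0.0201] z [0.0585 0.0717 0.1175]
side -0.18 58 b [-0.0146  0.0197  0.0228] z [0.0605 0.0741 0.1191]
side -0.16 159 b [-0.0103  0.0039  0.0095] z [0.06   0.0714 0.0739]
side -0.14 181 b [-0.0194  0.0022  0.0165] z [0.0554 0.0615 0.0733]
side -0.12 215 b [-0.0214 -0.0013  0.0182] z [0.055  0.0572 0.0593]
side -0.1 210 b [-0.0208 -0.0013  0.0175] z [0.0552 0.0571 0.0589]
side -0.08 209 b [-0.0209 -0.0004  0.018 ] z [0.055  0.0572 0.0591]
side -0.06 109 b [-0.0172 -0.0011  0.0136] z [0.0552 0.0573 0.0596]
[-0.24726381 -0.04749601 -0.04720274]
top -0.18 46 b [-0.0291 -0.0229 -0.0015] z [0.0627 0.0923 0.1145]
top -0.16 127 b [-0.0124 -0.0036  0.0079] z [0.0673 0.0732 0.0758]
top -0.14 170 b [-0.019  -0.0028  0.0164] z [0.0565 0.063  0.076 ]
top -0.12 206 b [-0.0202 -0.001   0.0179] z [0.0558 0.0589 0.0615]
top -0.1 207 b [-0.0204 -0.0014  0.0177] z [0.0556 0.0588 0.062 ]
top -0.08 204 b [-0.0201 -0.0014  0.0182] z [0.0559 0.0587 0.0616]
top -0.06 113 b [-0.0167 -0.0009  0.0151] z [0.0553 0.0588 0.0616]
[-0.16947626 -0.0468421  -0.04659943]
```

View pics/pre.png

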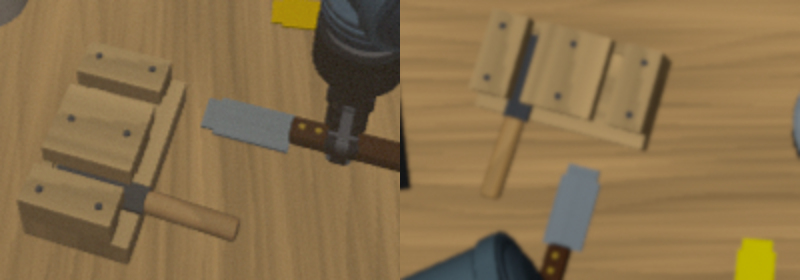

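The blade is aligned with the empty slot: tip at crop (585,170), gap at (612,85). It sits about 1.3 mm off sideways. I'll lower it to slot height.

```bash
python3 -m jog '[12,-1,0,0.003,0,0,-1, 11,0,0,0,0,0,-1, 0,0,0,0,0,0,-1]'; python3 - <<'E'
from h import *
p,d=snap('side'); W=cloud('side',d); p2,d2=snap('top'); W2=cloud('top',d2)
delta([.4985,.2553,.0338],-.272+np.pi/2)
print(manip.sense()['tcp_pos'])
M=np.array([.5513,.2405]);ax=np.array([.9632,-.2687]);ay=np.array([.2687,.9632])
for n,X in(('side',W),('top',W2)):
    Q=X[box(X,.3,.6,.15,.4,.025,.12)]; d=Q[:,:2]-M; a=d@ax;b=d@ay
    for lo in (-.11,-.07):
        k=(a>lo)&(a<lo+.02)&(abs(b)<.03)
        if k.sum()>3: print(n,round(lo,2),k.sum(),'b',np.percentile(b[k],[3,50,97]).round(4),'z',np.percentile(Q[k][:,2],[5,50,95]).round(4))
E
```

```text
clock: 8.3
tcp_pos: [0.3871, 0.2869, 0.0358]
eef_rot: [-2.653, 1.565, 0.217]
wrist_force: [-0.3, 0.1, -1.4]
width: 0.0205
jaw -1.843 rot [-0.0002 -0.0065  0.0038] alt rx 3.141 shift(after rot) mm [   2.9    1.  -115.2] q [ 0.4   0.13  2.09 -0.    0.91  2.25] w 0.0206
[0.38780623 0.28718329 0.03673503]
side -0.11 210 b [-0.0185  0.0018  0.0202] z [0.0352 0.0372 0.0396]
side -0.07 192 b [-0.0179  0.0019  0.0205] z [0.0358 0.0377 0.0398]
top -0.11 196 b [-0.0165  0.0023  0.0211] z [0.0368 0.0395 0.0423]
top -0.07 185 b [-0.0164  0.0018  0.0211] z [0.0366 0.0402 0.043 ]
```

```bash
python3 -m jog '[3.2,1.7,0,0,-0.006,0.003,-1, 0,0,-10,0,0,0,-1, 0,0,-10,0,0,0,-1, 0,0,0,0,0,0,-1]'; python3 - <<'E'
from h import *
p,d=snap('side'); W=cloud('side',d); p2,d2=snap('top'); W2=cloud('top',d2)
delta([.4985,.2553,.0338],-.272+np.pi/2)
print(manip.sense()['tcp_pos'])
M=np.array([.5513,.2405]);ax=np.array([.9632,-.2687]);ay=np.array([.2687,.9632])
for n,X in(('side',W),('top',W2)):
    Q=X[box(X,.3,.6,.15,.4,.025,.12)]; d=Q[:,:2]-M; a=d@ax;b=d@ay
    for lo in (-.09,-.07,-.05,-.035):
        k=(a>lo)&(a<lo+.02)&(abs(b)<.03)
        if k.sum()>3: print(n,round(lo,2),k.sum(),'b',np.percentile(b[k],[3,50,97]).round(4),'z',np.percentile(Q[k][:,2],[5,50,95]).round(4))
E
```

```text
clock: 8.8
tcp_pos: [0.4093, 0.28, 0.0344]
eef_rot: [-2.408, 1.568, 0.462]
wrist_force: [-0.6, 0.5, -0.4]
width: 0.0203
jaw -1.8422 rot [ 0.0006 -0.0011  0.0014] alt rx -3.141 shift(after rot) mm [  0.3  -0.4 -93.7] q [0.37 0.17 2.06 0.   0.91 2.21] w 0.0205
[0.40813447 0.28011961 0.03405918]
side -0.09 208 b [-0.0189  0.0017  0.0195] z [0.0333 0.0357 0.0378]
side -0.07 203 b [-0.0183  0.0014  0.0198] z [0.0336 0.0357 0.0381]
side -0.05 194 b [-0.0186  0.0009  0.0196] z [0.0334 0.0357 0.0381]
side -0.04 133 b [-0.0167  0.0016  0.0213] z [0.028  0.0353 0.0377]
top -0.09 198 b [-0.0179  0.0017  0.0205] z [0.0339 0.0372 0.0403]
top -0.07 196 b [-0.0175  0.0007  0.0207] z [0.0343 0.0368 0.0397]
top -0.05 186 b [-0.0177  0.001   0.0203] z [0.0347 0.0373 0.0402]
top -0.04 112 b [-0.0142  0.0013  0.0173] z [0.0345 0.0373 0.0402]
```

```bash
python3 -m jog '[0.8,0.7,-12,0,0,0,-1, 0,0,-12,0,0,0,-1, 0,0,-12,0,0,0,-1, 0,0,0,0,0,0,-1]'; python3 -c "
from h import *
delta([.4985,.2553,.0338],-.272+np.pi/2)"
```

```text
clock: 9.3
tcp_pos: [0.4458, 0.2689, 0.0334]
eef_rot: [-2.368, 1.568, 0.502]
wrist_force: [0.3, -0.1, -0.7]
width: 0.0204
jaw -1.8419 rot [ 0.0009 -0.0018  0.0017] alt rx -3.141 shift(after rot) mm [ -0.4  -1.1 -54.4] q [0.32 0.22 1.99 0.   0.92 2.17] w 0.0204
```

```bash
python3 -m jog '[0.4,0,-12,0,-0.001,0.001,-1, 0,0,-12,0,0,0,-1, 0,0,-12,0,0,0,-1, 0,0,-12,0,0,0,-1, 0,0,0,0,0,0,-1]'; python3 -c "
from h import *
delta([.4985,.2553,.0338],-.272+np.pi/2)"
```

```text
clock: 9.8
tcp_pos: [0.4968, 0.2545, 0.0329]
eef_rot: [-2.498, 1.57, 0.372]
wrist_force: [-0.0, 0.3, 0.0]
width: 0.0206
jaw -1.8425 rot [ 0.0003 -0.0009  0.0007] alt rx -3.141 shift(after rot) mm [-0.9 -1.2 -1.4] q [0.27 0.3  1.9  0.   0.94 2.11] w 0.0206
```

```bash
python3 -m jog '[1,0,-2.5,0,0,0,-1, 0,0,0,0,0,0,-1, 0,0,0,0,0,0,0.3, 0,0,0,0,0,0,0.3, 0,0,0,0,0,0,0.3, 0,0,0,0,0,0,0.3]'; python3 - <<'E'
from h import *
p,d=snap('side'); W=cloud('side',d); p2,d2=snap('top'); W2=cloud('top',d2)
print(manip.sense()['tcp_pos'],manip.sense()['width'])
M=np.array([.5513,.2405]);ax=np.array([.9632,-.2687]);ay=np.array([.2687,.9632])
for n,X in(('side',W),('top',W2)):
    Q=X[box(X,.3,.6,.15,.4,.025,.12)]; d=Q[:,:2]-M; a=d@ax;b=d@ay
    for lo in np.arange(-.13,.07,.02):
        k=(a>lo)&(a<lo+.02)&(abs(b)<.011)
        if k.sum()>3: print(n,round(lo,2),k.sum(),'b',np.percentile(b[k],[3,50,97]).round(4),'z',np.percentile(Q[k][:,2],[5,50,95]).round(4))
    k=(abs(b)<.008)&(Q[:,2]>.033)&(Q[:,2]<.055)&(a<-.02);print(np.sort(a[k])[[0,3,-4,-1]])
cv2.imwrite('pics/in.png',np.hstack([cv2.resize(p[260:400,240:440],None,fx=2,fy=2),cv2.resize(p2[150:290,100:300],None,fx=2,fy=2)])[:,:,::-1])
E
```

```text
clock: 10.4
tcp_pos: [0.4986, 0.2542, 0.0318]
eef_rot: [-2.123, 1.57, 0.748]
wrist_force: [0.4, -0.0, -0.2]
width: 0.0557
[0.49865551 0.2541226  0.03174458] 0.055404265074109324
side -0.13 133 b [-0.0087  0.0044  0.0101] z [0.0344 0.0462 0.0489]
side -0.11 144 b [-0.0096  0.0048  0.0101] z [0.0348 0.0465 0.0492]
side -0.09 144 b [-0.009   0.0051  0.0104] z [0.0342 0.0466 0.0488]
side -0.07 51 b [-0.0075  0.0049  0.0101] z [0.034  0.0468 0.0497]
side -0.03 115 b [-0.0094  0.0045  0.0105] z [0.0314 0.0465 0.0489]
side -0.01 109 b [-0.0105 -0.0055  0.0101] z [0.0307 0.0398 0.0601]
side 0.01 96 b [-0.0109 -0.0088  0.0106] z [0.0359 0.053  0.0606]
side 0.03 88 b [-0.0105 -0.0089  0.0092] z [0.0389 0.052  0.0599]
side 0.05 13 b [-0.0106 -0.0091 -0.0073] z [0.0371 0.054  0.0601]
[-0.12798526 -0.12767796 -0.02108956 -0.02036915]
top -0.05 8 b [-0.0107 -0.0103 -0.0091] z [0.0369 0.0426 0.0462]
top -0.03 55 b [-0.0109 -0.0084 -0.0003] z [0.0357 0.0478 0.0505]
top -0.01 103 b [-0.0103  0.0022  0.0103] z [0.0313 0.036  0.0628]
top 0.01 102 b [-0.0102  0.0067  0.0098] z [0.0317 0.0405 0.0629]
top 0.03 97 b [-0.0106  0.006   0.01  ] z [0.0317 0.0428 0.0618]
[-0.02610625 -0.02213068 -0.02361434 -0.02024107]
```

View pics/in.png

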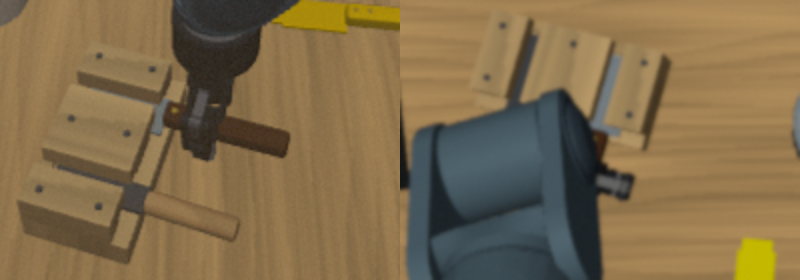

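The scraper is home: its handle butt is about 128 mm in front of the mouth, putting the tip about 72 mm deep. The blade shows in the sight gap at (605,90). I'll retreat upward and head towards the grey lid, which also clears the view of the mill.

```bash
python3 -m jog '[-40,0,0,0,0,0,0.3, -45,0,0,0,0,0,0.3, -45,0,0,0,0,0,0.3, -40,0,0,0,0,0,1, 0,45,0,0,0,0,1, 0,48,0,0,0,0,1, 0,48,0,0,0,0,1, 0,48,0,0,0,0,1, 0,48,0,0,0,0,1, 0,48,0,0,0,0,1, 0,48,0,0,0,0,1, 0,48,0,0,0,0,1, 0,48,0,0,0,0,1, 0,0,0,0,0,0,1]'; python3 - <<'E'
from h import *
for c in('side','top'):
    p,d=snap(c); np.savez(c[0]+'2.npz',p=p,W=cloud(c,d))
    if c=='top': a=p
    W=cloud(c,d)
    m=box(W,.42,.66,-.12,.12,.121,.129); P=W[m][:,:2]; print(c,rect(W,m),circ(P))
delta([.613,-.293,.12],1.436)
W=np.load('t2.npz')['W']
# unwrap polar rectified top view at collar plane
c0=np.array([.540,-.020])
th=np.linspace(-np.pi,np.pi,720,endpoint=False)
def pol(cam,img):
    r=np.arange(.030,.066,.0005); X=np.stack([c0[0]+r[:,None]*np.cos(th),c0[1]+r[:,None]*np.sin(th),np.full((len(r),720),.126)],-1)
    uv=proj(cam,X).astype(np.float32); return cv2.remap(img,uv[...,0],uv[...,1],1)
S=np.load('s2.npz')['p']
im=np.vstack([cv2.resize(pol(c,i),(720,140)) for c,i in(('top',a),('side',S))]+[np.hstack([cv2.resize(a[165:265,275:385],(352,320),interpolation=2),cv2.resize(S[170:250,290:370],(368,320),interpolation=2)])])
cv2.imwrite('pics/mill.png',im[:,:,::-1])
E
```

```text
clock: 11.9
tcp_pos: [0.3809, -0.174, 0.2126]
eef_rot: [2.867, 1.559, -0.54]
wrist_force: [0.4, 0.6, 1.1]
width: 0.0852
side (904, [[480.20001220703125, -78.9000015258789], [598.5999755859375, -81.19999694824219], [601.0999755859375, 40.20000076293945], [482.70001220703125, 42.599998474121094]], array([121.4, 118.4])) (array([ 0.5401145 , -0.01892744]), np.float64(0.050077838618105615))
top (1728, [[480.8999938964844, -79.30000305175781], [600.0999755859375, -81.30000305175781], [602.0999755859375, 39.099998474121094], [482.8999938964844, 41.0]], array([120.4, 119.2])) (array([ 0.54126688, -0.02030248]), np.float64(0.051127965014465725))
jaw -1.8311 rot [-0.1255 -0.0106 -0.0018] alt rx 3.016 shift(after rot) mm [  92.1   90.5 -245.5] q [-0.69 -0.33  2.15  0.    1.31  1.14] w 0.0854
```

View pics/mill.png

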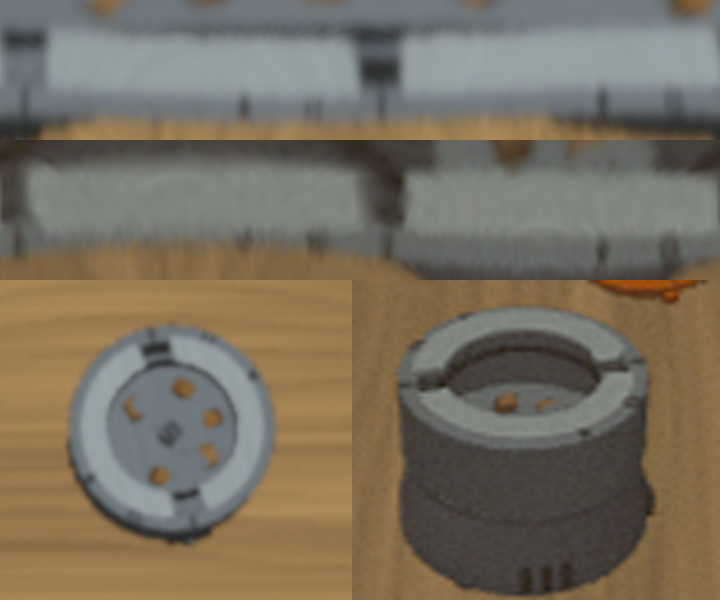

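Notches sit at 11° yaw (0.196 rad), averaged over both bars and both cameras. The pair bars at about -24° and the studs agree with that. Mill axis is at (0.541, -0.020). Next I go over the grey lid.

```bash
python3 -m jog '[0,0,0,-0.063,-0.01,0,1, 0,0,0,-0.063,0,0,1, 0,15,-41,0,0,0,1, 0,15,-41,0,0,0,1, 0,15,-41,0,0,0,1, 0,15,-41,0,0,0,1, 0,15,-41,0,0,0,1, 0,15,-41,0,0,0,1, 45,0,0,0,0,0,1, 45,0,0,0,0,0,1, 0,0,0,0,0,0,1]' 100; python3 - <<'E'
from h import *
delta([.613,-.2935,.026],1.436)
for c in 'ts':
    z=np.load({'t':'t2.npz','s':'s2.npz'}[c]); W=z['W']
    L=box(W,.54,.69,-.37,-.22,.050,.065); Q=W[L][:,:2]; u=np.linalg.svd(Q-Q.mean(0))[2][0]; print(c,rect(W,L),Q.mean(0),np.arctan(u[1]/u[0]))
E
```

```text
clock: 13.1
tcp_pos: [0.6335, -0.2692, 0.1176]
eef_rot: [-3.032, 1.568, 0.013]
wrist_force: [-0.6, 0.4, -1.2]
width: 0.0854
jaw -1.6677 rot [ 0.0379 -0.0031  0.0004] alt rx -3.104 shift(after rot) mm [91.6 26.9 17.1] q [-0.57  0.44  1.53  0.    1.17  1.1 ] w 0.0854
t (297, [[576.0999755859375, -297.79998779296875], [648.2999877929688, -307.5], [650.5, -290.79998779296875], [578.2999877929688, -281.20001220703125]], array([16.8, 72.9])) [ 0.612848   -0.29329473] -0.13978219645303328
s (116, [[573.7000122070312, -299.20001220703125], [645.4000244140625, -313.1000061035156], [649.5999755859375, -291.20001220703125], [578.0, -277.29998779296875]], array([22.3, 73. ])) [ 0.61256626 -0.29227347] -0.13762293237073267
```

Bar yaw is -0.137, so I centre the gripper over it and go down.

```bash
python3 -m jog '[0,13.5,8.5,0.038,-0.003,0,1, 0,13.5,8.5,0,0,0,1, 15,0,0,0,0,0,1, 0,0,0,0,0,0,1]'; python3 -c "
from h import *
delta([.613,-.2932,.026],1.434)"
```

```text
clock: 13.5
tcp_pos: [0.6147, -0.2943, 0.1081]
eef_rot: [2.699, 1.564, -0.577]
wrist_force: [-0.9, 0.9, 0.1]
width: 0.086
jaw -1.7049 rot [ 0.0027 -0.006  -0.0028] alt rx -3.139 shift(after rot) mm [82.1 -0.8  1.8] q [-0.61  0.44  1.55  0.    1.15  1.09] w 0.086
```

```bash
python3 -m jog '[26,0,1.5,0.003,-0.006,-0.003,1, 26,0,0,0,0,0,1, 24,0,0,0,0,0,1, 0,0,0,0,0,0,1]'; python3 -c "
from h import *
delta([.613,-.2932,.026],1.434)"
```

```text
clock: 13.9
tcp_pos: [0.6163, -0.2976, 0.0368]
eef_rot: [2.713, 1.559, -0.568]
wrist_force: [-0.4, 0.1, -1.1]
width: 0.0852
jaw -1.7101 rot [-0.0025 -0.0103 -0.0047] alt rx 3.139 shift(after rot) mm [10.8 -3.9  3.8] q [-0.62  0.54  1.56  0.    1.03  1.09] w 0.0852
```

```bash
python3 -m jog '[9,-3.5,3.5,-0.002,-0.01,-0.005,1, 0,0,0,0,0,0,1, 0,0,0,0,0,0,-1, 0,0,0,0,0,0,-1, 0,0,0,0,0,0,-1, 0,0,0,0,0,0,-1, 0,0,0,0,0,0,-1, 0,0,0,0,0,0,-1, 0,0,0,0,0,0,-1, 0,0,0,0,0,0,-1]' 100; python3 -c "
from h import *
delta([.613,-.2932,.026],1.434);print(manip.sense()['wrist_force'])"
```

```text
clock: 14.9
tcp_pos: [0.617, -0.296, 0.0351]
eef_rot: [2.716, 1.56, -0.563]
wrist_force: [-0.1, -0.6, 0.3]
width: 0.0137
jaw -1.7081 rot [-0.0005 -0.0098 -0.0044] alt rx 3.141 shift(after rot) mm [ 9.1 -2.3  4.4] q [-0.61  0.54  1.56  0.    1.03  1.09] w 0.0137
[-0.0671341  -0.64384111  0.31967031]
```

```bash
python3 -m jog '[0,0,0,0,0,0,0, 0,0,0,0,0,0,0, 0,0,0,0,0,0,0, 8,-1,4.5,0,-0.01,-0.004,0, 0,0,0,0,0,0,0]'; python3 -c "
from h import *
delta([.613,-.2932,.026],1.434)"
```

```text
clock: 15.4
tcp_pos: [0.6122, -0.2941, 0.0262]
eef_rot: [-0.13, 1.569, 2.874]
wrist_force: [0.2, -0.4, -1.2]
width: 0.0426
jaw -1.708 rot [-0.0004  0.0017  0.0002] alt rx 3.141 shift(after rot) mm [ 0.2 -1.  -0.7] q [-0.61  0.55  1.57 -0.    1.03  1.09] w 0.0426
```

```bash
python3 -m jog '[-1,0,0,0,0,0,-1, 0,0,0,0,0,0,-1, 0,0,0,0,0,0,-1, 0,0,0,0,0,0,-1, 0,0,0,0,0,0,-1, -20,0,0,0,0,0,-1, -40,0,0,0,0,0,-1, -40,0,0,0,0,0,-1, -40,0,0,0,0,0,-1, -30,0,0,0,0,0,-1, 0,0,0,0,0,0,-1]' 100; python3 -c "
from h import *
delta([.541,-.020,.2],.196-np.pi/2)"
```

```text
clock: 16.5
tcp_pos: [0.6102, -0.2926, 0.1983]
eef_rot: [-0.43, 1.559, 2.575]
wrist_force: [-0.1, -0.1, -0.2]
width: 0.0146
jaw -1.708 rot [-0.3332  0.0097  0.0066] alt rx 2.808 shift(after rot) mm [  -1.7 -280.9   14.8] q [-0.61  0.34  1.5  -0.    1.31  1.09] w 0.0146
```

```bash
python3 -m jog '[0,0,0,-0.111,0.01,0.006,-1, 0,0,0,-0.111,0,0,-1, 0,0,0,-0.111,0,0,-1, 0,-40,2,0,0,0,-1, 0,-40,2,0,0,0,-1, 0,-40,2,0,0,0,-1, 0,-40,2,0,0,0,-1, 0,-40,2,0,0,0,-1, 0,-40,2,0,0,0,-1, 0,-35,2,0,0,0,-1, 0,0,0,0,0,0,-1]'; python3 -c "
from h import *
delta([.541,-.020,.2],.196-np.pi/2)"
```

```text
clock: 17.6
tcp_pos: [0.5267, -0.0143, 0.1777]
eef_rot: [-0.625, 1.542, 2.723]
wrist_force: [-0.0, -1.2, -2.1]
width: 0.0142
jaw -1.3651 rot [0.0099 0.0236 0.0168] alt rx -3.132 shift(after rot) mm [-22.3   8.4 -12.9] q [-0.24  0.03  1.9   0.01  1.24  1.12] w 0.0142
```

```bash
python3 -m jog '[-15,4,-6.5,0.01,0.024,0.017,-1, -12,4,-6.5,0,0,0,-1, 0,0,0,0,0,0,-1, 0,0,0,0,0,0,-1]'; python3 - <<'E'
from h import *
delta([.541,-.020,.2],.196-np.pi/2)
s=manip.sense();t=s['tcp_pos'];print(t)
for c in('side','top'):
    p,d=snap(c); W=cloud(c,d)
    if c=='side': cv2.imwrite('pics/hover.png',cv2.resize(p[100:260,230:430],None,fx=3,fy=3)[:,:,::-1])
    m=box(W,.46,.64,-.1,.07,.183,.196); print(c,'disc-ish',m.sum(), rect(W,m) if m.sum()>20 else '')
    k=box(W,.46,.64,-.1,.07,.15,.24); h=np.histogram(W[k][:,2],np.arange(.15,.24,.004)); print(dict(zip(h[1].round(3).tolist(),h[0].tolist())))
    np.savez('hov_'+c+'.npz',p=p,W=W)
E
```

```text
clock: 18.0
tcp_pos: [0.5424, -0.0218, 0.2044]
eef_rot: [1.376, 1.569, -1.572]
wrist_force: [-0.1, -0.2, -2.4]
width: 0.0148
jaw -1.3771 rot [-0.0023  0.0003 -0.0013] alt rx 3.139 shift(after rot) mm [ 4.4 -2.   1.1] q [-0.25  0.02  1.86 -0.    1.26  1.13] w 0.0148
[ 0.54243567 -0.02180248  0.20435796]
side disc-ish 51 (51, [[494.70001220703125, -10.800000190734863], [584.0, -34.099998474121094], [597.5, 17.899999618530273], [508.20001220703125, 41.20000076293945]], array([53.7, 92.3]))
{0.15: 0, 0.154: 0, 0.158: 0, 0.162: 0, 0.166: 0, 0.17: 0, 0.174: 2, 0.178: 14, 0.182: 1, 0.186: 0, 0.19: 11, 0.194: 229, 0.198: 428, 0.202: 43, 0.206: 53, 0.21: 43, 0.214: 61, 0.218: 52, 0.222: 54, 0.226: 55, 0.23: 121, 0.234: 12}
top disc-ish 1 
{0.15: 0, 0.154: 0, 0.158: 0, 0.162: 0, 0.166: 0, 0.17: 0, 0.174: 0, 0.178: 0, 0.182: 0, 0.186: 0, 0.19: 0, 0.194: 54, 0.198: 423, 0.202: 56, 0.206: 1, 0.21: 4, 0.214: 1, 0.218: 3, 0.222: 1, 0.226: 2, 0.23: 21, 0.234: 14}
```

View pics/hover.png

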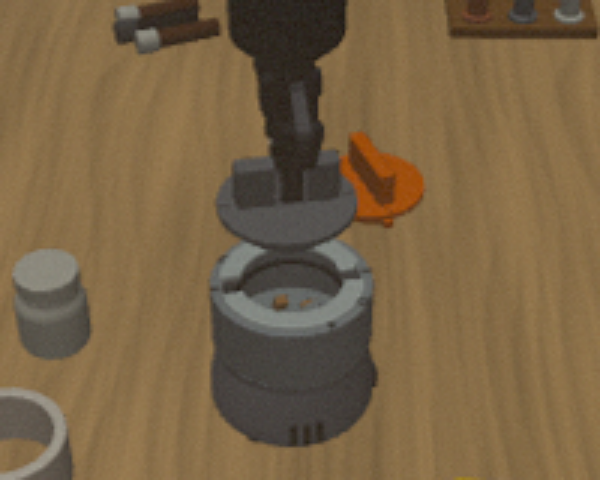

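The grey lid is held level above the mill at crop (288,205), with the notches at (225,285) and (350,275).

```bash
cat > disc.py <<'E'
from h import *
from scipy.optimize import least_squares
def disc(z0,z1,cams=('side','top'),pre='hov_'):
    out=[]
    for c in cams:
        W=np.load(pre+c+'.npz')['W']; m=box(W,.46,.64,-.11,.08,z0,z1); P=W[m]
        g=P[:,:2]-P[:,:2].mean(0); A=np.c_[g,np.ones(len(g))]; co=np.linalg.lstsq(A,P[:,2],rcond=None)[0]
        H=cv2.convexHull((P[:,:2]*1000).astype(np.float32))[:,0]/1000
        # drop chord corners: robust fit with fixed radius .050
        f=lambda q:np.clip(np.hypot(*(H-q).T)-.050,-.006,.006)
        r=least_squares(f,P[:,:2].mean(0),loss='soft_l1',f_scale=.001)
        print(c,len(P),'z',P[:,2].mean().round(4),'tilt',co[:2].round(3),'ctr',r.x.round(4),'res',np.median(abs(r.fun)).round(4)); out.append(r.x)
    return out
E
python3 - <<'E'
from disc import *
o=disc(.193,.206)
t=np.array([.54244,-.0218])
for x in o: print((x-t)*1000)
for c in('side','top'):
    print(c,[(np.round(r['xy']),round(r['conf'],2),ray(c,r['xy'],.178).round(4)) for r in manip.tip_of(c,'lid')][:3])
# bar direction
W=np.load('hov_side.npz')['W'];m=box(W,.46,.64,-.11,.08,.226,.24);print(rect(W,m))
E
```

```text
side 705 z 0.1987 tilt [ 0.006 -0.029] ctr [ 0.5432 -0.02  ] res 0.0004
top 533 z 0.2001 tilt [ 0.    -0.005] ctr [0.531  0.0019] res 0.006
[0.74614365 1.78990658]
[-11.4765562   23.68092322]
side [(array([326., 176.]), 0.87, array([ 0.5397, -0.0136,  0.178 ])), (array([354., 171.]), 0.67, array([ 0.4821, -0.0307,  0.178 ])), (array([290., 353.]), 0.6, array([0.5833, 0.3993, 0.178 ]))]
top [(array([451., 246.]), 0.68, array([ 0.4704, -0.2318,  0.178 ])), (array([328., 206.]), 0.57, array([ 0.5434, -0.0189,  0.178 ]))]
(191, [[507.3999938964844, -34.400001525878906], [579.4000244140625, -36.20000076293945], [580.4000244140625, 0.800000011920929], [508.29998779296875, 2.5999999046325684]], array([37., 72.]))
```

```bash
python3 -c "
from h import *
delta([.5402,-.0209,.158],.196-np.pi/2)"; python3 -m jog '[12,-1,1.5,-0.001,0,0,-1, 12,-1,1.5,0,0,0,-1, 12,0,0,0,0,0,-1, 10,0,0,0,0,0,-1, 0,0,0,0,0,0,-1]' 100; python3 -c "
from h import *
delta([.5402,-.0209,.158],.196-np.pi/2);delta([.5402,-.0209,.158],.196-np.pi/2)"
```

```text
jaw -1.3764 rot [-0.0016  0.0015 -0.0006] alt rx 3.14 shift(after rot) mm [45.6 -0.6  1.4] q [-0.25  0.02  1.86 -0.    1.26  1.13] w 0.0144
clock: 18.7
tcp_pos: [0.5362, -0.0195, 0.1512]
eef_rot: [-0.219, 1.565, 3.117]
wrist_force: [-0.5, 0.0, -1.8]
width: 0.0143
jaw -1.3758 rot [-0.001   0.0053  0.0012] alt rx 3.141 shift(after rot) mm [-6.8  2.1 -3.7] q [-0.25  0.07  1.91 -0.    1.17  1.13] w 0.0143
jaw -1.3758 rot [-0.001   0.0053  0.0012] alt rx 3.141 shift(after rot) mm [-6.8  2.1 -3.7] q [-0.25  0.07  1.91 -0.    1.17  1.13] w 0.0143
```

```bash
python3 -m jog '[-6,2,-3.7,0,0.005,0.001,-1, 0,0,0,0,0,0,-1, 0,0,0,0,0,0,-1]' 100; python3 - <<'E'
from disc import *
delta([.5402,-.0209,.158],.196-np.pi/2)
p,d=snap('side'); np.savez('hov_side.npz',p=p,W=cloud('side',d))
delta([.5402,-.0209,.158],.196-np.pi/2)
z=manip.sense()['tcp_pos'][2]-.0045
disc(z-.006,z+.006,('side',)); print('want ~ .5407 -.0193 (side frame)')
E
```

```text
clock: 19.0
tcp_pos: [0.5409, -0.0209, 0.1577]
eef_rot: [-2.991, 1.571, 0.346]
wrist_force: [-0.8, 0.5, -2.0]
width: 0.0145
jaw -1.3756 rot [-0.0008 -0.0003  0.    ] alt rx 3.141 shift(after rot) mm [-0.3 -0.1  0.7] q [-0.25  0.07  1.89  0.    1.17  1.13] w 0.0145
jaw -1.3757 rot [-0.0009 -0.001  -0.0003] alt rx 3.141 shift(after rot) mm [ 0.1 -0.3  0.9] q [-0.25  0.07  1.89  0.    1.17  1.13] w 0.0144
side 673 z 0.1522 tilt [ 0.005 -0.028] ctr [ 0.5416 -0.0197] res 0.0005
want ~ .5407 -.0193 (side frame)
```

Centred within about 1 mm, so I lower it in small steps while watching the force.

```bash
python3 -m jog '[4,0,0.8,0,0,0,-1, 4,0,0,0,0,0,-1, 4,0,0,0,0,0,-1, 0,0,0,0,0,0,-1]' 100; python3 -c "
from h import *
delta([.5402,-.0209,.1365],.196-np.pi/2);s=manip.sense();print(s['wrist_force'],s['moment'])"
```

```text
clock: 19.45
tcp_pos: [0.5407, -0.0212, 0.1458]
eef_rot: [2.771, 1.568, -0.175]
wrist_force: [0.1, -0.4, -2.2]
width: 0.0144
jaw -1.3756 rot [-0.0008 -0.0023 -0.0009] alt rx 3.141 shift(after rot) mm [ 9.3 -0.4  0.4] q [-0.25  0.09  1.9   0.    1.15  1.13] w 0.0144
[ 0.10779447 -0.4260961  -2.23011011] [ 0.05400442 -0.02587426 -0.01940401]
```

```bash
python3 -m jog '[4,0,0,0,-0.002,-0.001,-1, 4,0,0,0,0,0,-1, 0,0,0,0,0,0,-1]' 100; python3 -c "
from h import *
delta([.5402,-.0209,.1365],.196-np.pi/2);s=manip.sense();print(s['wrist_force'],s['moment'])"
```

```text
clock: 19.75
tcp_pos: [0.5408, -0.0212, 0.1372]
eef_rot: [-2.906, 1.57, 0.431]
wrist_force: [0.7, 0.4, -1.8]
width: 0.0146
jaw -1.3756 rot [-0.0008 -0.0003  0.0001] alt rx 3.141 shift(after rot) mm [ 0.7 -0.5  0.5] q [-0.25  0.1   1.91  0.    1.14  1.13] w 0.0146
[ 0.67378083  0.37695418 -1.76664045] [ 0.03044497 -0.03695975  0.02968591]
```

```bash
python3 -m jog '[2,0,0,0,0,0,-1, 1.5,0,0,0,0,0,-1, 0,0,0,0,0,0,-1]' 100; python3 -c "
from h import *
delta([.5402,-.0209,.1365],.196-np.pi/2);s=manip.sense();print(s['wrist_force'],s['moment'])"
```

```text
clock: 20.05
tcp_pos: [0.5413, -0.0213, 0.1374]
eef_rot: [-0.106, 1.57, -3.052]
wrist_force: [-0.1, -0.8, -2.5]
width: 0.0143
jaw -1.375 rot [-0.0002  0.001   0.0001] alt rx 3.141 shift(after rot) mm [ 0.9 -0.6  1. ] q [-0.25  0.1   1.91 -0.    1.14  1.13] w 0.0143
[-0.05203369 -0.77912857 -2.46024822] [-0.01263838  0.03619567  0.01193839]
```

```bash
python3 -m jog '[3,-0.5,0.5,0,0,0,-1, 0,0,0,0,0,0,-1, 0,0,0,0,0,0,-1]' 100; python3 - <<'E'
from disc import *
delta([.5402,-.0209,.1365],.196-np.pi/2);s=manip.sense();print(s['wrist_force'],s['moment'],s['tcp_pos'])
p,d=snap('side'); np.savez('hov_side.npz',p=p,W=cloud('side',d)); 
p,d=snap('top'); np.savez('hov_top.npz',p=p,W=cloud('top',d)); 
disc(.1285,.138)
E
```

```text
clock: 20.35
tcp_pos: [0.5417, -0.0214, 0.1372]
eef_rot: [1.771, 1.569, -1.175]
wrist_force: [-0.4, -0.2, -1.2]
width: 0.0141
jaw -1.3747 rot [ 0.0001 -0.0003 -0.0014] alt rx -3.142 shift(after rot) mm [ 0.7 -0.8  1.3] q [-0.25  0.1   1.91 -0.    1.13  1.13] w 0.0141
[-0.37330268 -0.24164819 -1.21391955] [-0.02104049  0.03170992  0.01508364] [ 0.54165637 -0.02138329  0.13720171]
side 630 z 0.1316 tilt [ 0.005 -0.013] ctr [ 0.5426 -0.02  ] res 0.0003
top 389 z 0.1327 tilt [-0.025  0.006] ctr [ 0.4871 -0.0075] res 0.006
```

Disc top is at 0.132, so the lid is home. I start the clockwise twist (+rx, tool pointing down).

```bash
python3 -m jog '[1.5,-0.4,0.6,0.06,0,0,-1, 0.5,0,0,0.06,0,0,-1, 0.5,0,0,0.06,0,0,-1, 0,0,0,0,0,0,-1]' 110; python3 -c "
from h import *
delta([.541,-.0212,.1365],.196-.61-np.pi/2);s=manip.sense();print(s['wrist_force'],s['moment'])"
```

```text
clock: 20.85
tcp_pos: [0.5422, -0.0217, 0.1363]
eef_rot: [2.208, 1.567, -0.922]
wrist_force: [-0.9, 1.9, 0.1]
width: 0.0141
jaw -1.5593 rot [ 0.4255 -0.0027 -0.0024] alt rx -2.716 shift(after rot) mm [-0.2 -0.   1.3] q [-0.25  0.1   1.91 -0.    1.13  1.31] w 0.0141
[-0.88897952  1.94696649  0.11047988] [0.29264499 0.29204757 0.10280085]
```

```bash
python3 -m jog '[0.5,0,0.7,0.08,0,0,-1, 0.3,0,0.3,0.08,0,0,-1, 0.3,0,0,0.08,0,0,-1, 0.3,0,0,0.08,0,0,-1, 0,0,0,0,0,0,-1]' 120; python3 -c "
from h import *
delta([.541,-.0212,.1365],.196-.61-np.pi/2);s=manip.sense();print(s['wrist_force'],s['moment'])"
```

```text
clock: 21.35
tcp_pos: [0.5421, -0.0222, 0.1363]
eef_rot: [2.503, 1.565, -0.949]
wrist_force: [-0.8, 1.0, 1.3]
width: 0.0143
jaw -1.881 rot [ 0.1038 -0.0045 -0.003 ] alt rx -3.038 shift(after rot) mm [-0.2 -0.5  1.4] q [-0.25  0.1   1.91 -0.    1.13  1.63] w 0.0143
[-0.77485132  1.00312651  1.27013215] [0.27436841 0.34770035 0.09279158]
```

```bash
python3 -m jog '[0.3,0,0.6,0.05,-0.004,-0.003,-1, 0.3,0,0,0.055,0,0,-1, 0,0,0,0,0,0,-1, 0,0,0,0,0,0,-1]' 120; python3 - <<'E'
from disc import *
delta([.541,-.0212,.1365],.196-.61-np.pi/2)
for i in range(2): s=manip.sense();print(s['wrist_force'],s['moment'],s['tcp_pos'])
p,d=snap('side'); np.savez('hov_side.npz',p=p,W=cloud('side',d)); disc(.1275,.1375,('side',))
W=cloud('side',d); m=box(W,.48,.6,-.09,.05,.155,.1675); m&=np.hypot(W[...,0]-.541,W[...,1]+.02)<.045
b=p.astype(int); print(rect(W,m), [np.nanmean(W[m][:,2])])
p2,_=snap('top')
cv2.imwrite('pics/twist.png',np.hstack([cv2.resize(p[150:250,280:380],(400,400),interpolation=2),cv2.resize(p2[160:260,280:380],(400,400),interpolation=2)])[:,:,::-1])
E
```

```text
clock: 21.75
tcp_pos: [0.5421, -0.0223, 0.1362]
eef_rot: [2.916, 1.569, -0.633]
wrist_force: [-0.5, 0.6, 2.7]
width: 0.0146
jaw -1.9779 rot [ 0.0069 -0.0019 -0.0004] alt rx -3.135 shift(after rot) mm [-0.3 -0.6  1.4] q [-0.25  0.1   1.91 -0.    1.13  1.73] w 0.0146
[-0.49169666  0.55827141  2.70979765] [0.09693942 0.46999879 0.07677579] [ 0.54206506 -0.02227794  0.13623574]
[-0.49169666  0.55827141  2.70979765] [0.09693942 0.46999879 0.07677579] [ 0.54206506 -0.02227794  0.13623574]
side 653 z 0.1316 tilt [ 0.007 -0.013] ctr [ 0.5405 -0.0201] res 0.0004
(168, [[503.70001220703125, -27.299999237060547], [576.2000122070312, -29.799999237060547], [577.2000122070312, -1.2999999523162842], [504.70001220703125, 1.2999999523162842]], array([28.6, 72.5])) [np.float64(0.1620098508866517)]
```

View pics/twist.png

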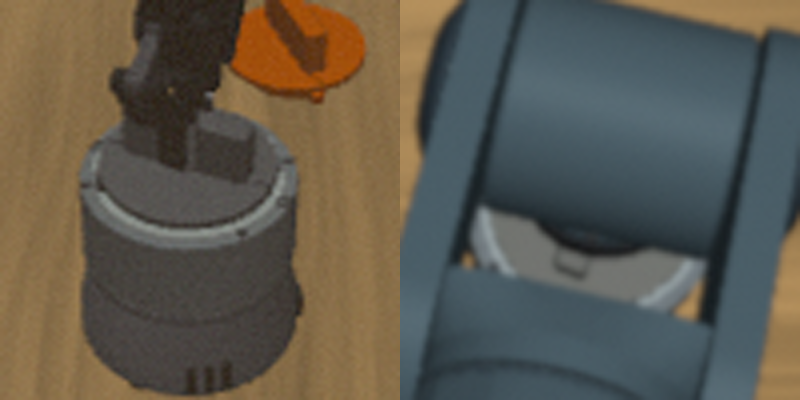

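The lid is flush and its bar has turned: side crop (130,125) to (250,165). I'll get the bar yaw from its camera-facing side face.

```bash
python3 - <<'E'
from h import *
W=np.load('hov_side.npz')['W']; m=box(W,.49,.6,-.08,.05,.1385,.155)&(np.hypot(W[...,0]-.541,W[...,1]+.02)<.042)
Q=W[m]
th=-.414;ax=np.array([np.cos(th),np.sin(th)]);ay=np.array([-ax[1],ax[0]])
d=Q[:,:2]-[.5405,-.0201];a=d@ax;b=d@ay
k=(abs(a)>.014)&(b<.014)&(b>.002)
for q in(k&(a<0),k&(a>0),k):
    s=np.polyfit(a[q],b[q],1); print(q.sum(),'yaw',th+np.arctan(s[0]),'b0',s[1], 'a',a[q].min(),a[q].max())
E
```

```text
61 yaw -0.3525560133957071 b0 0.007274069121816342 a -0.03708062784593532 -0.014023161621925356
51 yaw -0.4157473012445307 b0 0.007661765025514666 a 0.015419523134604063 0.036893084378692396
112 yaw -0.3766697898486658 b0 0.006648267607811222 a -0.03708062784593532 0.036893084378692396
```

Bar yaw is about -0.38 to -0.41, so the lid has turned about 0.57–0.60 and the ring reads about 0.51–0.55. Last check: hold briefly, look for drift and confirm the scraper.

```bash
python3 -m jog '[0,0,0,0,0,0,-1, 0,0,0,0,0,0,-1, 0,0,0,0,0,0,-1, 0,0,0,0,0,0,-1, 0,0,0,0,0,0,-1]' 120; python3 - <<'E'
from disc import *
delta([.541,-.0212,.1365],.196-.61-np.pi/2)
p,d=snap('side'); W=cloud('side',d); np.savez('hov_side.npz',p=p,W=W); disc(.1275,.1375,('side',))
M=np.array([.5513,.2405]);ax=np.array([.9632,-.2687]);ay=np.array([.2687,.9632])
Q=W[box(W,.3,.6,.15,.4,.036,.055)]; dd=Q[:,:2]-M; a=dd@ax;b=dd@ay; k=(abs(b)<.02)&(a<-.02)
print('scraper butt a',np.sort(a[k])[[0,3]],'b',np.percentile(b[k],[3,97]),'top z',np.percentile(Q[k][:,2],[50,95]))
print(manip.sense()['moment'],manip.sense()['width'])
E
```

```text
clock: 22.35
tcp_pos: [0.5421, -0.0223, 0.1363]
eef_rot: [2.969, 1.569, -0.578]
wrist_force: [-1.0, 0.8, 2.2]
width: 0.0142
jaw -1.9768 rot [ 0.008  -0.002  -0.0003] alt rx -3.134 shift(after rot) mm [-0.2 -0.6  1.4] q [-0.25  0.1   1.91 -0.    1.13  1.73] w 0.0142
side 656 z 0.1317 tilt [ 0.009 -0.016] ctr [ 0.5396 -0.0198] res 0.0011
scraper butt a [-0.12786845 -0.12758678] b [-0.01012246  0.01060891] top z [0.04649658 0.04908493]
[0.12342614 0.45455515 0.11203851] 0.014066724911284996
```

Everything holds steady, so I'm handing it in.

```bash
python3 -c "
from plant import manip
print(manip.finish_job())"
```

```text
the job is handed in; nothing more can be done
None
```

I slid the dark-handled scraper blade first into the empty slot and let go of it. Then I fitted the grey lid through the notches, turned it clockwise to the pulse mark, and handed the job in at about 22 s while still gripping the lid. No verdict was reported.

**Scraper:** The last camera check put the tip about 72 mm deep, centred within about 1 mm and resting on the slot floor.

**Lid:** It is home, with the disc top at 132 mm and the centre within about 1 mm of the mill axis, and it did not drift during a 0.5 s hold.

**Twist:** The arm turned 0.60 rad from the notches. The camera put the bar at 0.55–0.61 rad, so the ring should read about 0.49–0.55. I saw no sign of a lock click.

**Disagreements:**
- The two ends of the bar gave yaws 0.06 rad apart.
- The wrist read only 0.08–0.11 N m at the end, against the 0.17 N m stated for the pulse mark.
- The top camera could not fit the lid because the arm blocked its view.

I did not measure the file, tape roll and glue jar again at the end; no move was aimed near them.

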